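Refit a mini centrifuge's rotor and hold its lid on the balance point

TASK

Put the small round centrifuge back together after cleaning: pick up the round eight-well rotor (not the bar-shaped one), lower it in the grip over the upright drive spindle until it sits fully home, and only then let go of it. Then take the open lid, whose stay is still unhooked, by the round grip bar on its free edge and swing it gently forward to its balance point, where its own weight would make it fall neither shut nor back open. Finish while still holding the lid still at that point in the gripper, so that a colleague can hook on the stay; do not let the lid drop and leave everything else where it is.

Things in the scene. Friction and masses are not known exactly. Their poses are not given: they have to be found in the camera images.
- minifuge: Mini centrifuge, fixed: round white body, 172 mm diameter, deck 75 mm high, hinge block at the back (to 100 mm behind the spindle, 86 mm wide). Origin: on the worktop under the spindle; x points horizontally from spindle to lid hinge, z up. Bowl in the deck: mouth 120 mm wide, floor 35 mm above the worktop. The steel link hanging at the block's -y side is the lid stay: fixed, not to be handled.
- spindle_seat (a point): Middle of the flat steel shoulder (24 mm diameter) on which the rotor's underside rests when home, 45 mm above the worktop, 30 mm below the deck, on the spindle axis. Axes as minifuge.
- spindle_tip (a point): Top of the upright steel drive spindle, 83 mm above the worktop: 10 mm diameter shaft above the shoulder, its top 8 mm tapering to 5 mm diameter. 38 mm straight above spindle_seat.
- rotor: The round rotor, loose, about 90 g, grey: a disc of 94 mm diameter with eight dark wells in its slightly conical top and a round hub of 26 mm diameter. Origin: centre of its underside, z up along the 13 mm bore that runs right through. Above the underside: rim top 25 mm, cone at the hub 34 mm, hub top 52 mm, so the hub can be gripped over its top 18 mm.
- strip_rotor: The other rotor, loose, same grey plastic, same hub, but bar-shaped: a 102 x 52 x 20 mm block with rows of small holes. Origin: centre of its underside. It stands on one side of the centrifuge (left or right), the round rotor on the other. Not to be moved.
- lid (a joint): Hinge angle of the lid, rad: 0 closed, grows as it opens; it starts at its open stop, 1.9, leaning back. The hinge turns almost freely (0.004 N m friction). The lid's centre of mass stands straight above the hinge, the balance point, at 1.41 rad (81 degrees from closed; the rim's plane is then 9 degrees short of upright). Below that it falls shut, above it falls back to the stop.
- lid_dome: The lid, 160 g: clear plastic dome of 157 mm diameter, 32 mm deep, with a white rim, a hinge bracket and the white grip on its free edge. Origin: middle of the hinge axis. In its own frame, which turns with it, -x points from hinge to grip, y along the hinge, z out through the dome's top (at joint 0 the axes are those of minifuge).
- lid_grip (a point): Middle of the lid's grip: a white round bar, 12 mm diameter and 50 mm long, parallel to the hinge, at the end of a 4 mm thick web which stands 16 mm out from the rim to the bar. 188 mm from the hinge axis; about 260 mm above the worktop when the lid is open. Axes as lid_dome.
- lid_hinge (a point): Middle of the hinge axis, 88 mm behind the spindle axis and 82 mm above the worktop. The axis runs along minifuge's y; opening swings the grip up from the front and over to the back. Axes as minifuge.
- specimen_cup: Specimen cup with a screw lid, loose, 53 mm diameter, 66 mm high. Origin: centre of its underside. Not to be moved.
- tip_box: Pipette tip box, loose, 78 x 118 x 78 mm. Origin: centre of its underside. Not to be moved.

How it is judged:
On the way, in this order (a step that is already met when the one before it is completed fails the run):
1. the round rotor is down over the spindle, within 8 mm of its seat, while still in the grip (horizontal distance between rotor and spindle_seat below 0.004 m and z of rotor in the frame of spindle_seat below 0.008 m and contact force between the fingers and rotor above 0.5 N), for 0.1 s.
2. the rotor sits fully home and is let go (horizontal distance between rotor and spindle_seat below 0.004 m and z of rotor in the frame of spindle_seat below 0.003 m and angle between rotor's own z axis and vertical below 0.06 rad and contact force between the fingers and rotor below 0.1 N), for 0.3 s.
3. the lid is held in the gripper at its balance point, at rest (value of joint lid between 1.34 and 1.48 rad and velocity of joint lid between -0.1 and 0.1 rad/s and contact force between the fingers and lid_dome above 1 N), for 0.5 s.
At the end, for the whole second after the job is handed in: The round rotor is home on the spindle seat (within 3 mm in height, 4 mm sideways, upright) and untouched; the gripper still holds the lid (over 1 N) at 1.41 rad within 0.07 rad (4 degrees), at rest; the bystanders are within 30 mm of where they stood (all of step 2 and all of step 3 and distance of each of strip_rotor, specimen_cup, tip_box from where it was at the start of the episode below 0.03 m); the arm keeps its last pose, push and grip.
It fails at once if the lid is let drop: below 1.0 rad (value of joint lid below 1 rad).
It fails at once if the lid is flung or slams (over 2.5 rad/s) (velocity of joint lid above 2.5 rad/s or velocity of joint lid below -2.5 rad/s).
It fails at once if the bar-shaped rotor is moved over 30 mm (distance of strip_rotor from where it was at the start of the episode above 0.03 m).
It fails at once if the specimen cup is moved over 30 mm (distance of specimen_cup from where it was at the start of the episode above 0.03 m).
It fails at once if the tip box is moved over 30 mm (distance of tip_box from where it was at the start of the episode above 0.03 m).
It also fails if it takes over 58 s, if anything falls off the work surface, if the arm or the gripper's body presses on something with over 40 N, if the wrist force passes 120 N, or if a joint passes its speed limit or range.

ROBOT

A 6-joint arm with a two-finger parallel gripper is mounted at the origin on a cart in front of the work surface, level with it; the furniture and walls round the work are solid. World frame = base frame: x ahead of the robot, y to its left, z up, the work surface at z = 0. Lengths are in m, angles in rad, forces in N, time in s.
With the tool pointing down it reaches from about 0.35 to 0.85 m from the base axis. Payload 8.1 kg.
Tool frame: the origin (TCP) lies at the centre of the arm's flange, where the gripper is bolted on; the fingertips stand 186 mm ahead of it and the grasp point (between the pads) lies 167 mm ahead of it; z points along the fingers, y is the line along which they close (so a half turn about z gives the same grasp; the last joint's range is limited). The gripper opens to 93 mm and grips with 3 to 60 N. Pads are 15 mm wide; open, the fingers measure 128 mm over their backs; the gripper's body (75 mm by 188 mm) begins 65 mm behind the grasp point.
Start: joints at [-0.085, 0.13, 1.488, -0, 1.523, -0.085], TCP at [0.6, 0, 0.405] pointing down, gripper open.
Joint ranges: [-2.96, 2.96], [-0.89, 2.26], [0.02, 2.5], [-1.34, 4.48], [0, 2.73], [-2.66, 2.66]. Speed limits (rad/s): [2.39, 2.39, 2.79, 3.14, 3.14, 3.14].

INTERFACE

Orientations are given as a rotation vector (axis times angle).
In Python, from plant import read_state, read_camera, camera_params, robot gives the robot as it stands.
- The arm moves only by the tool carry_out, never from a script. Its argument "targets" is a list of rows, each an object of numbers: "hand": the opening in per cent of the stroke, from 0 (shut) to 100 (fully open); "x", "y", "z": the shift along the tool's x, y, z in m; "ax", "ay", "az": the turn, a rotation vector about the tool's x, y, z in rad. In form: [{"hand": .., "x": .., "y": .., "z": .., "ax": .., "ay": .., "az": ..}, ...]. A call has 1 to 8 rows; each row is the pose to reach, as a shift and turn from the pose commanded when the call began, along the tool's axes at that moment; what a row does not reach only later rows make up. A row lasts 1/8 s, in which the tool goes at most 62.5 mm and 10.7 degrees, less where a joint would pass 70% of its speed; a pose out of reach is approached as far as the arm can. A call with a gripper value outside its range is refused whole. The fingers move at their own pace and stop on an object; "newtons" is the grip in N (left out, the last holds). Time passes only in rows, so rows that repeat a pose let the fingers close. It gives the time, the measured TCP pose, the force, the opening and the grip force at its end, in the units of the state.
- read_state(): the state, without advancing time (a new reading comes with each control period).
- read_camera(name): name is "scene" or "side" or "wrist"; returns (picture, depth): 384x512x3 uint8, blue, green, red; 384x512 float32, m along the optical axis (not along the pixel's ray), 0 where there is no reading.
- camera_params(name): a dict with "fx", "fy", "cx", "cy" (pixels), "k1" (the pictures are not rectified: a ray, as slopes to the right and down, at radius r is drawn at 1 + k1 r^2 times it, then the intrinsics apply), "position" and "rotation" of the camera in the world. Camera axes: x right, y up, looking along -z (the intrinsics and any distortion apply to the point x, -y, -z); pixel columns grow to the right and rows downward; lengths in m; the calibration is good to about 2 mm. A picture is of the moment at which its call begins: read the wrist's pose just before it. camera_params takes no time and is no camera call; for the wrist camera it gives the pose at the moment of the call.
- robot.close_job(): hands the job in; it is judged then, once.
The state is a dict: "t": time; "q": joint angles; "dq": joint speeds; "joint_torque": joint torques, N m; "tool_pos": TCP position; "orientation": TCP orientation; "force": force on the tool from outside, world axes, zero at the start; "wrist_torque": the same for the moment, N m; "opening": finger opening in m; "gripper_force": force on a finger pad.
Only numpy, scipy, OpenCV 4.12 (cv2) and the standard library are available. Lean on these libraries where they do the work, as an engineer would, in place of code of your own. Each camera call takes 0.05 s, during which the arm holds its last target. There are 200 camera calls.

## Working session

There is one attempt and no reset: what is moved stays moved. The work goes in short steps, Python scripts to look and compute and a tool call to move; the robot and the scene stay as the last step left them, time stands still between calls to the robot, and variables do not carry over. Pictures are saved under pics/ and viewed, at most 10 in all, crops included, and the job is handed in when it is done.

Besides the shell and the picture viewer there is one more tool, called after ">>>" by a JSON object that holds its "api" and its "payload". carry_out: Moves the arm, as the interface text tells. Its arguments: {"type":"object","properties":{"targets":{"type":"array","items":{"type":"object","properties":{"hand":{"type":"number"},"x":{"type":"number"},"y":{"type":"number"},"z":{"type":"number"},"ax":{"type":"number"},"ay":{"type":"number"},"az":{"type":"number"}}}},"newtons":{"type":"number"}},"required":["targets"]}

```bash
mkdir -p pics; cat > h.py <<'E'
import numpy as np, cv2
from scipy.spatial.transform import Rotation as R
from plant import read_state, read_camera, camera_params, robot
def cloud(name):
    p=camera_params(name); im,d=read_camera(name)
    h,w=d.shape; u,v=np.meshgrid(np.arange(w),np.arange(h))
    K=np.array([[p['fx'],0,p['cx']],[0,p['fy'],p['cy']],[0,0,1.]])
    n=cv2.undistortPoints(np.stack([u,v],-1).reshape(-1,1,2).astype(np.float64),K,np.array([p['k1'],0,0,0.])).reshape(h,w,2)
    c=np.stack([n[...,0]*d,-n[...,1]*d,-d],-1)
    rot=np.array(p['rotation']); rot=rot if rot.shape==(3,3) else R.from_rotvec(rot).as_matrix()
    P=c@rot.T+np.array(p['position']); P[d==0]=np.nan
    return im,d,P
E
python3 - <<'E'
from h import *
s=read_state();print(s)
a=[]
for n in ['scene','side']:
    print({k:v for k,v in camera_params(n).items()})
    im,d,P=cloud(n); np.savez(n,im=im,P=P); cv2.imwrite(f'pics/{n}0.png',im)
E
```

```text
{'t': 0.0, 'q': array([-8.54040504e-02,  1.31156338e-01,  1.48924968e+00,  2.16435608e-05,
        1.52303690e+00, -8.53768205e-02]), 'dq': array([-1.15733387e-04,  1.16951560e-03, -8.54386601e-05,  3.83602451e-04,
        1.09999911e-05, -2.18986295e-05]), 'joint_torque': array([-1.61290725e-03, -5.59853125e+01, -4.91755986e+01,  7.67333270e-02,
        3.59135563e-02, -2.97389461e-04]), 'tool_pos': array([5.99771232e-01, 4.36494329e-05, 4.03706294e-01]), 'orientation': array([-2.22046198e+00, -2.22039918e+00,  1.84554581e-03]), 'force': array([-1.05666069,  0.23759411,  0.85448535]), 'wrist_torque': array([-0.00579671,  0.00710238,  0.00122558]), 'gripper_force': 0.0, 'opening': 0.09279416448890342}
{'fx': 369.8406213563693, 'fy': 369.8406213563693, 'cx': 250.7553109764567, 'cy': 193.8493463880726, 'k1': -0.0007828491816486542, 'position': array([-0.20571398, -0.56294877,  0.85916755]), 'rotation': array([ 0.78538344, -0.3883035 , -0.90575478])}
{'fx': 441.61209197537215, 'fy': 441.61209197537215, 'cx': 253.79829724413364, 'cy': 193.01051026711355, 'k1': -0.1630805933136702, 'position': array([-0.88571263,  0.49499302,  1.039923  ]), 'rotation': array([ 0.65265351, -0.9571452 , -1.71559032])}
```

View pics/scene0.png

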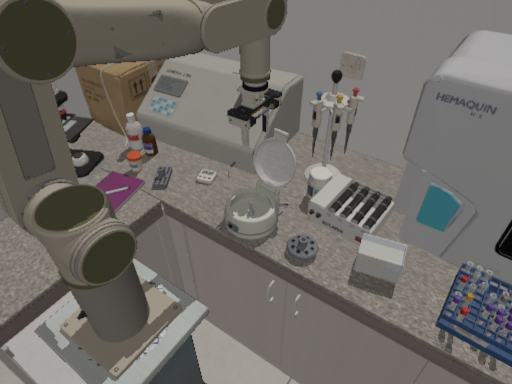

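View pics/side0.png

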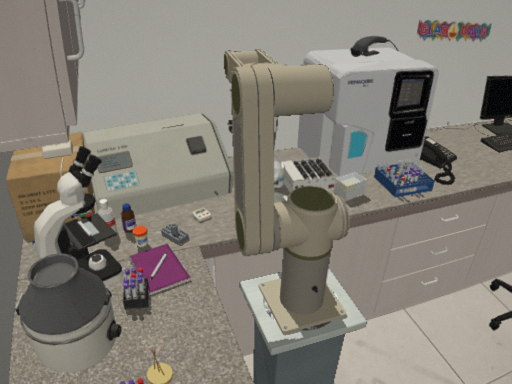

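The scene view shows the centrifuge body at about (250,212), the open lid at (275,160), the round rotor at (302,248), the bar rotor at about (162,178) and the tip box at (380,258). The side view is mostly blocked by the arm.

```bash
python3 - <<'E'
from h import *
z=np.load('scene.npz');im,P=z['im'],z['P']
cv2.imwrite('pics/crop1.png',cv2.resize(im[120:280,200:340],None,fx=4.2,fy=3.75*1,interpolation=cv2.INTER_CUBIC))
for n,(u,v) in dict(rotor=(302,240),rotor_l=(290,248),tip=(380,245),strip=(162,178),deckf=(250,232),deckr=(278,212),deckl=(228,215),bowl=(250,213),grip=(281,134)).items(): print(n,P[v,u].round(3))
# rotor points
x=P[225:270,280:325].reshape(-1,3)
for a,b in [(.045,.056),(.02,.036)]:
    m=(x[:,2]>a)&(x[:,2]<b);y=x[m];print(len(y),np.median(y,0),y.min(0),y.max(0),(y.max(0)+y.min(0))/2)
x=P[180:245,215:285].reshape(-1,3);y=x[(x[:,2]>.071)&(x[:,2]<.08)]
print(len(y),y.min(0),y.max(0))
x=P[125:150,262:300].reshape(-1,3);y=x[(x[:,2]>.2)&(x[:,2]<.3)];print(y[np.argsort(-y[:,2])][:12])
E
```

```text
rotor [ 0.458 -0.261  0.039]
rotor_l [ 0.422 -0.243  0.027]
tip [ 0.529 -0.46   0.08 ]
strip [0.448 0.306 0.022]
deckf [ 0.396 -0.119  0.042]
deckr [ 0.55  -0.122  0.003]
deckl [ 0.396 -0.039  0.069]
bowl [ 0.458 -0.076  0.048]
grip [ 0.611 -0.086  0.258]
60 [ 0.44899745 -0.26517512  0.05243983] [ 0.43877562 -0.2782297   0.04537199] [ 0.46576688 -0.25317592  0.05587183] [ 0.45227125 -0.26570281  0.05062191]
531 [ 0.43959772 -0.27363511  0.02892372] [ 0.40554854 -0.31179325  0.02023825] [ 0.56508382 -0.2200806   0.03587584] [ 0.48531618 -0.26593692  0.02805705]
659 [ 0.38923418 -0.1488907   0.07100576] [0.56065839 0.00701034 0.07996787]
[[ 0.61246509 -0.07023613  0.26957815]
 [ 0.61664236 -0.06411168  0.26880811]
 [ 0.60987813 -0.1030741   0.268489  ]
 [ 0.61385487 -0.0588023   0.26843669]
 [ 0.61486129 -0.10008458  0.26826492]
 [ 0.61772647 -0.07402657  0.26815974]
 [ 0.6089251  -0.10024968  0.26800454]
 [ 0.61207919 -0.09490294  0.2679237 ]
 [ 0.61726517 -0.09176805  0.26757446]
 [ 0.61713256 -0.0814213   0.26753687]
 [ 0.61695121 -0.071018    0.26753326]
 [ 0.60943608 -0.07921281  0.26732106]]
```

View pics/crop1.png

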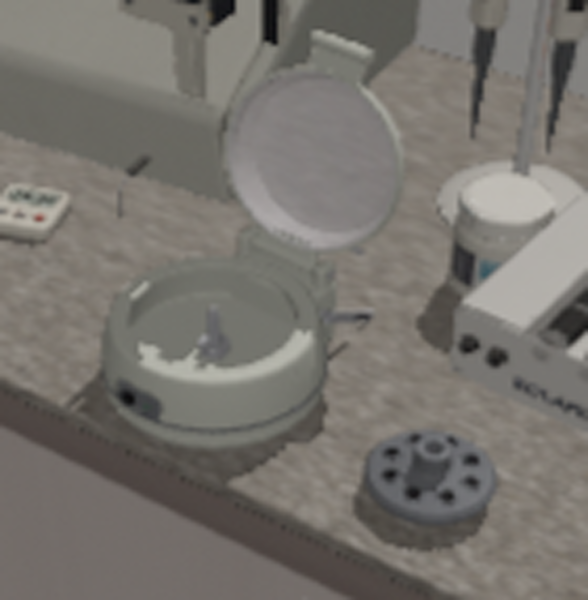

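The crop shows the spindle standing in the bowl at crop (210,335), the lid grip bar at crop (340,45), and the round rotor with its hub at crop (432,455). I'll move back and up, then look down from above the centrifuge.

>>> {"api": "carry_out", "payload": {"targets": [{"y":-0.04,"z":-0.03,"hand":100},{"y":-0.08,"z":-0.06},{"y":-0.12,"z":-0.08},{"y":-0.15,"z":-0.08},{"y":-0.15,"x":-0.05,"z":-0.08},{"y":-0.15,"x":-0.1,"z":-0.08},{"y":-0.15,"x":-0.13,"z":-0.08},{"y":-0.15,"x":-0.13,"z":-0.08}]}}

```text
schema error: expected keys hand, x, y, z, ax, ay, az
```

```bash
python3 - <<'E'
from h import *
im,d,P=cloud('wrist'); np.savez('w1',im=im,P=P); cv2.imwrite('pics/w1.png',im)
p=camera_params('wrist');print(p,read_state()['tool_pos'])
E
```

```text
{'fx': 336.3578765088474, 'fy': 336.3578765088474, 'cx': 258.6615627867953, 'cy': 193.13354980326125, 'k1': -0.07673623282991811, 'position': array([0.59861031, 0.06810019, 0.38461983]), 'rotation': array([-0.24989463,  0.00029475,  0.00080839])} [5.99825077e-01 5.25726464e-05 4.03887247e-01]
```

View pics/w1.png

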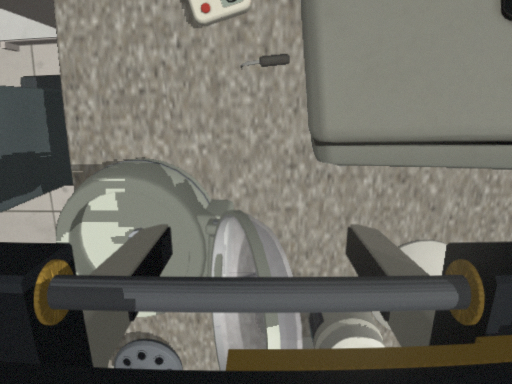

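All row keys are required. The wrist view shows the rotor's rim at (147,360) and the lid edge-on at (255,290). I'll resend the move.

>>> {"api": "carry_out", "payload": {"targets": [{"hand":100,"x":0,"y":-0.04,"z":-0.03,"ax":0,"ay":0,"az":0},{"hand":100,"x":0,"y":-0.08,"z":-0.06,"ax":0,"ay":0,"az":0},{"hand":100,"x":0,"y":-0.12,"z":-0.08,"ax":0,"ay":0,"az":0},{"hand":100,"x":0,"y":-0.15,"z":-0.08,"ax":0,"ay":0,"az":0},{"hand":100,"x":-0.05,"y":-0.15,"z":-0.08,"ax":0,"ay":0,"az":0},{"hand":100,"x":-0.1,"y":-0.15,"z":-0.08,"ax":0,"ay":0,"az":0},{"hand":100,"x":-0.1,"y":-0.15,"z":-0.08,"ax":0,"ay":0,"az":0},{"hand":100,"x":-0.1,"y":-0.15,"z":-0.08,"ax":0,"ay":0,"az":0}]}}

```text
t: 1.15
tool_pos: [0.45, -0.0998, 0.4845]
orientation: [-2.222, -2.22, -0.0]
force: [-0.4, 0.5, 0.4]
opening: 0.093
gripper_force: 0.0
```

```bash
python3 - <<'E'
from h import *
im,d,P=cloud('wrist'); np.savez('w1',im=im,P=P); cv2.imwrite('pics/w2.png',im)
p=camera_params('wrist');print(p['position'],read_state()['tool_pos'])
E
```

```text
[ 0.44883104 -0.03123986  0.46528856] [ 0.45005327 -0.09932673  0.48457313]
```

View pics/w2.png

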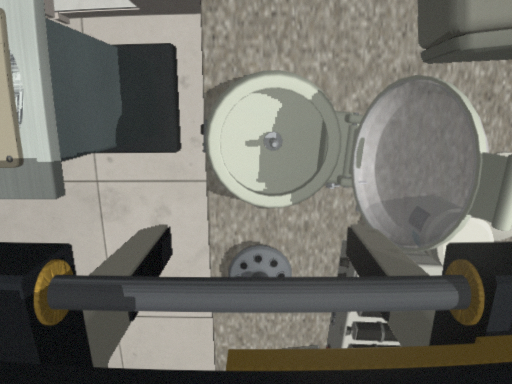

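The wrist view shows the spindle in the bowl at (272,141), the rotor at (260,270) partly behind the fingers, and the lid at (418,160). Next I'll fit circles to the depth points.

```bash
cat >> h.py <<'E'
def circ(y):
    A=np.c_[2*y[:,:2],np.ones(len(y))];s=np.linalg.lstsq(A,(y[:,:2]**2).sum(1),rcond=None)[0]
    return s[:2],np.sqrt(s[2]+s[:2]@s[:2])
E
python3 - <<'E'
from h import *
z=np.load('w1.npz');im,P=z['im'],z['P']
x=P[60:220,195:365].reshape(-1,3)
print('at spindle',P[136:147:2,268:279:2,2].round(3))
y=x[(x[:,2]>.06)&(np.hypot(x[:,0]-.465,x[:,1]+.075)<.03)];print('spin',len(y),np.median(y,0),y.max(0),y.min(0))
c=np.array([.465,-.075])
m=(abs(x[:,2]-.075)<.004)&(x[:,0]<.53); y=x[m]
r=np.hypot(*(y[:,:2]-c).T);print(np.percentile(r,[1,50,99]))
# bowl mouth edge & outer edge per angle
from collections import defaultdict
th=np.degrees(np.arctan2(y[:,1]-c[1],y[:,0]-c[0]))//8
inn=[];out=[]
for t in set(th):
    q=y[th==t];rr=r[th==t]
    if len(q)>8: inn.append(q[rr.argmin()]);out.append(q[rr.argmax()])
print('in',circ(np.array(inn)),'out',circ(np.array(out)))
# rotor
x=P[230:280,215:305].reshape(-1,3)
y=x[(x[:,2]>.018)&(x[:,2]<.03)];
c=np.array([.451,-.2655]);r=np.hypot(*(y[:,:2]-c).T);th=np.degrees(np.arctan2(y[:,1]-c[1],y[:,0]-c[0]))//8
o=np.array([y[th==t][r[th==t].argmax()] for t in set(th) if (th==t).sum()>4]);o=o[o[:,2]>.02];print('rotor',len(o),circ(o))
# scene rotor using rim & hub
S=np.load('scene.npz')['P'];x=S[225:270,280:325].reshape(-1,3)
y=x[(x[:,2]>.0505)&(np.hypot(x[:,0]-.45,x[:,1]+.265)<.03)];print('hubtop scene',len(y),y.mean(0),circ(y))
y=x[(x[:,2]>.02)&(x[:,2]<.027)&(np.hypot(x[:,0]-.45,x[:,1]+.265)<.06)]
r=np.hypot(*(y[:,:2]-c).T);th=np.degrees(np.arctan2(y[:,1]-c[1],y[:,0]-c[0]))//12
o=np.array([y[th==t][r[th==t].argmax()] for t in set(th) if (th==t).sum()>1]);print('scene rim',circ(o))
# lid grip in scene
x=S[120:150,262:305].reshape(-1,3);y=x[(x[:,2]>.245)&(x[:,2]<.28)&(x[:,0]<.65)];q=y[:,:2]-y[:,:2].mean(0);u,s,v=np.linalg.svd(q);print('grip',y.mean(0),v[0],s,(q@v[0]).min(),(q@v[0]).max())
# lid rim in wrist/scene: plane normal of rim
for nm,T in (('w',P[60:260,340:490]),('s',S[130:195,245:305])):
    x=T.reshape(-1,3);y=x[(x[:,2]>.1)&(x[:,2]<.24)&(x[:,0]<.68)&(x[:,0]>.5)];u=y-y.mean(0);s,v=np.linalg.eigh(u.T@u);print(nm,len(y),y.mean(0),v[:,0],s,y[:,1].min(),y[:,1].max())
E
```

```text
at spindle [[0.045 0.046 0.046 0.045 0.046 0.046]
 [0.046 0.047 0.055 0.055 0.045 0.046]
 [0.045 0.063 0.075 0.077 0.072 0.046]
 [0.046 0.076 0.08  0.083 0.082 0.046]
 [0.046 0.077 0.084 0.086 0.084 0.045]
 [0.046 0.075 0.081 0.083 0.083 0.048]]
spin 69 [ 0.46562188 -0.07085227  0.0797217 ] [ 0.47032296 -0.0670998   0.08586957] [ 0.46131104 -0.07696599  0.0627347 ]
[0.05951848 0.07006429 0.08108587]
in (array([ 0.46665912, -0.08305854]), np.float64(0.04730521272668086)) out (array([ 0.46330406, -0.07188619]), np.float64(0.07688556566067245))
rotor 21 (array([ 0.45037676, -0.26749461]), np.float64(0.0464251574518168))
hubtop scene 45 [ 0.4513644  -0.26609568  0.05313449] (array([ 0.45170472, -0.26582202]), np.float64(0.010766534925910214))
scene rim (array([ 0.45046325, -0.26546366]), np.float64(0.04534574926583034))
grip [ 0.61592649 -0.07309015  0.25771928] [-0.3430729  -0.93930878] [0.37599048 0.05421881] -0.08754535777298589 0.03305530347000704
w 17460 [ 0.59734162 -0.08098342  0.15977198] [ 0.96161703 -0.02198187 -0.27351322] [ 2.82630952 25.76977975 31.50596584] -0.2071691129399607 -0.002564159881527736
s 1818 [ 0.60521678 -0.05717963  0.15681847] [ 0.92064995 -0.27566917 -0.27642391] [0.53814989 2.47649314 5.99659317] -0.15742083646586752 0.08271533649599272
```

```bash
python3 - <<'E'
from h import *
W=np.load('w1.npz')['P'][:235].reshape(-1,3);S=np.load('scene.npz')['P'].reshape(-1,3)
y=W[(W[:,2]>.082)&(np.hypot(W[:,0]-.466,W[:,1]+.071)<.008)];print('tip',len(y),y.mean(0))
A=np.r_[W,S];A=A[np.isfinite(A).all(1)]
g=np.zeros((12,14))
for i in range(12):
  for j in range(14):
    m=(A[:,0]>.38+.04*i)&(A[:,0]<.42+.04*i)&(A[:,1]<.16-.04*j)&(A[:,1]>.12-.04*j);g[i,j]=1000*A[m,2].max() if m.any() else -1
print('cols y',[round(.14-.04*j,2) for j in range(14)])
for i in range(12):print(round(.4+.04*i,2),g[i].astype(int))
# grip bar candidates
for n,T in(('w',W),('s',S)):
  y=T[(T[:,2]>.25)&(T[:,2]<.275)&(T[:,0]>.59)&(T[:,0]<.64)&(T[:,1]<-.02)&(T[:,1]>-.15)]
  if len(y): print(n,len(y),y.mean(0),y.min(0),y.max(0))
E
```

```text
tip 21 [ 0.46642743 -0.07174236  0.083724  ]
cols y [0.14, 0.1, 0.06, 0.02, -0.02, -0.06, -0.1, -0.14, -0.18, -0.22, -0.26, -0.3, -0.34, -0.38]
0.4 [  5   6   7 660 658 652 315  79   6  26  33  29   5   5]
0.44 [  6   5   6  78 651 651  76  80   7  34  56  34   5   5]
0.48 [  5   7 633  78  82 650 315  79   5  31  53  34   5   5]
0.52 [ 17   5 628 348 348 641 314  81   5   5   4   5   5   5]
0.56 [ 17   6 620 520 535 633 111 185   6  87  88  83  84  85]
0.6 [  6  67   5 439 537 625 268 232   5  87  88  86  86  87]
0.64 [152 150 147 313 440 618 219   5   3  88  88  86  87  86]
0.68 [169 172 172 348 348   3   5 102 107 104  89  87  88  86]
0.72 [217 198 195 194   3   5 326 349 330 331  89  85  85  84]
0.76 [ -1 216 221 208   3   7 325 350 354 354  87  84  84  84]
0.8 [ -1  -1 231 236   3   6 312 403 402 358 334  -1  -1  -1]
0.84 [ -1 273 272 239   7   5 311 311 326 356 330   5   5   5]
w 1571 [ 0.60890773 -0.08582383  0.25946636] [ 0.60504879 -0.10771943  0.25000197] [ 0.6165786  -0.05832318  0.26866489]
s 99 [ 0.61210937 -0.08353427  0.26036274] [ 0.60616743 -0.10654385  0.25020676] [ 0.6185521  -0.05831717  0.26957815]
```

>>> {"api": "carry_out", "payload": {"targets": [{"hand":100,"x":-0.03,"y":0,"z":0,"ax":0,"ay":0,"az":-0.18},{"hand":100,"x":-0.06,"y":0,"z":0,"ax":0,"ay":0,"az":-0.36},{"hand":100,"x":-0.1,"y":0,"z":0,"ax":0,"ay":0,"az":-0.54},{"hand":100,"x":-0.14,"y":0,"z":0.03,"ax":0,"ay":0,"az":-0.72},{"hand":100,"x":-0.1665,"y":0.0008,"z":0.06,"ax":0,"ay":0,"az":-0.9},{"hand":100,"x":-0.1665,"y":0.0008,"z":0.09,"ax":0,"ay":0,"az":-1.08},{"hand":100,"x":-0.1665,"y":0.0008,"z":0.12,"ax":0,"ay":0,"az":-1.26},{"hand":100,"x":-0.1665,"y":0.0008,"z":0.12,"ax":0,"ay":0,"az":-1.44}]}}

```text
t: 2.2
tool_pos: [0.4506, -0.2646, 0.3613]
orientation: [-0.193, -3.131, -0.005]
force: [-0.5, 0.9, -0.2]
opening: 0.0931
gripper_force: 0.0
```

>>> {"api": "carry_out", "payload": {"targets": [{"hand":100,"x":0,"y":0,"z":0,"ax":0,"ay":0,"az":-0.131},{"hand":100,"x":0,"y":0,"z":0,"ax":0,"ay":0,"az":-0.131},{"hand":100,"x":0,"y":0,"z":0,"ax":0,"ay":0,"az":-0.131}]}}

```text
t: 2.58
tool_pos: [0.4512, -0.2658, 0.3648]
orientation: [0.002, 3.141, 0.0]
force: [0.3, 0.5, 0.6]
opening: 0.0924
gripper_force: 0.0
```

```bash
python3 - <<'E'
from h import *
im,d,P=cloud('wrist'); np.savez('w3',im=im,P=P); cv2.imwrite('pics/w3.png',im)
p=camera_params('wrist');print(p['position'],read_state()['tool_pos'],read_state()['orientation'])
x=P.reshape(-1,3)
y=x[(x[:,2]>.05)&(x[:,2]<.055)&(np.hypot(x[:,0]-.45,x[:,1]+.266)<.025)];
if len(y):print('hub',len(y),y.mean(0),(y.min(0)+y.max(0))/2,y.min(0),y.max(0))
c=np.array([.451,-.2665])
y=x[(x[:,2]>.02)&(x[:,2]<.03)&(np.hypot(x[:,0]-.45,x[:,1]+.266)<.06)];r=np.hypot(*(y[:,:2]-c).T);th=np.degrees(np.arctan2(y[:,1]-c[1],y[:,0]-c[0]))//8
o=np.array([y[th==t][r[th==t].argmax()] for t in set(th) if (th==t).sum()>4]);print('rim',len(o),circ(o))
E
```

```text
[ 0.38181279 -0.26590247  0.3455254 ] [ 0.45112087 -0.2659263   0.36483721] [2.13381356e-03 3.14141586e+00 1.53153225e-05]
hub 493 [ 0.44988186 -0.2676548   0.05273067] [ 0.45015837 -0.26738929  0.05235451] [ 0.43752363 -0.27997804  0.05002649] [ 0.46279312 -0.25480053  0.05468252]
rim 46 (array([ 0.45026525, -0.26768547]), np.float64(0.046454550657685556))
```

View pics/w3.png

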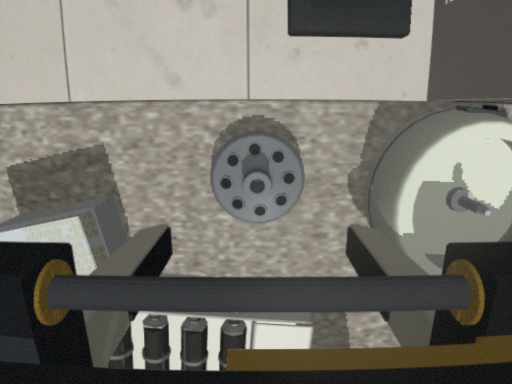

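The view shows the rotor hub at (257,185) and the spindle at about (462,200). I'll descend and grip the hub.

>>> {"api": "carry_out", "payload": {"targets": [{"hand":60,"x":0.0009,"y":-0.0015,"z":0.04,"ax":0,"ay":0,"az":0},{"hand":60,"x":0.0009,"y":-0.0015,"z":0.08,"ax":0,"ay":0,"az":0},{"hand":60,"x":0.0009,"y":-0.0015,"z":0.115,"ax":0,"ay":0,"az":0},{"hand":60,"x":0.0009,"y":-0.0015,"z":0.135,"ax":0,"ay":0,"az":0},{"hand":60,"x":0.0009,"y":-0.0015,"z":0.142,"ax":0,"ay":0,"az":0},{"hand":60,"x":0.0009,"y":-0.0015,"z":0.142,"ax":0,"ay":0,"az":0},{"hand":20,"x":0.0009,"y":-0.0015,"z":0.142,"ax":0,"ay":0,"az":0},{"hand":20,"x":0.0009,"y":-0.0015,"z":0.142,"ax":0,"ay":0,"az":0}], "newtons": 15}}

```text
t: 3.62
tool_pos: [0.4504, -0.2683, 0.2239]
orientation: [-0.0, 3.14, -0.002]
force: [0.1, 0.8, 0.0]
opening: 0.0404
gripper_force: 0.0
```

>>> {"api": "carry_out", "payload": {"targets": [{"hand":10,"x":0,"y":0,"z":0,"ax":0,"ay":0,"az":0},{"hand":10,"x":0,"y":0,"z":0,"ax":0,"ay":0,"az":0},{"hand":10,"x":0,"y":0,"z":0,"ax":0,"ay":0,"az":0}], "newtons": 15}}

```text
t: 4.0
tool_pos: [0.4501, -0.2681, 0.2232]
orientation: [-0.0, 3.141, -0.001]
force: [-0.9, 1.2, 4.4]
opening: 0.0253
gripper_force: 15.0
```

>>> {"api": "carry_out", "payload": {"targets": [{"hand":10,"x":0,"y":0,"z":-0.02,"ax":0,"ay":0,"az":0},{"hand":10,"x":0,"y":0,"z":-0.05,"ax":0,"ay":0,"az":0},{"hand":10,"x":0,"y":0,"z":-0.09,"ax":0,"ay":0,"az":0},{"hand":10,"x":0,"y":0.02,"z":-0.12,"ax":0,"ay":0,"az":0},{"hand":10,"x":-0.01,"y":0.06,"z":-0.12,"ax":0,"ay":0,"az":0},{"hand":10,"x":-0.015,"y":0.1,"z":-0.12,"ax":0,"ay":0,"az":0},{"hand":10,"x":-0.016,"y":0.1,"z":-0.12,"ax":0,"ay":0,"az":0},{"hand":10,"x":-0.016,"y":0.1,"z":-0.12,"ax":0,"ay":0,"az":0}], "newtons": 15}}

```text
t: 5.0
tool_pos: [0.4659, -0.1681, 0.3425]
orientation: [0.001, -3.141, 0.001]
force: [-0.2, 0.1, -1.2]
opening: 0.0248
gripper_force: 15.0
```

```bash
python3 - <<'E'
from h import *
im,d,P=cloud('wrist'); np.savez('w4',im=im,P=P); cv2.imwrite('pics/w4.png',im)
s=read_state();print(camera_params('wrist')['position'],s['tool_pos'],s['orientation'],s['opening'])
for nm in('w3','w4'):
  x=np.load(nm+'.npz')['P'].reshape(-1,3)
  y=x[(x[:,2]>.06)&(x[:,2]<.095)&(np.hypot(x[:,0]-.466,x[:,1]+.072)<.015)];print(nm,'spin',len(y))
  if len(y):
    y=y[y[:,2]>y[:,2].max()-.004];print(y.mean(0),y.min(0),y.max(0))
c=s['tool_pos'][:2]
y=x[(x[:,2]>.12)&(x[:,2]<.165)&(np.hypot(x[:,0]-c[0],x[:,1]-c[1])<.06)];r=np.hypot(*(y[:,:2]-c).T);th=np.degrees(np.arctan2(y[:,1]-c[1],y[:,0]-c[0]))//8
o=np.array([y[th==t][r[th==t].argmax()] for t in set(th) if (th==t).sum()>4]);o=o[np.hypot(*(o[:,:2]-c).T)>.04];print('rim',len(o),circ(o),o[:,2].mean())
E
```

```text
[ 0.39647868 -0.16858533  0.32325531] [ 0.46579722 -0.16851643  0.34255018] [ 6.54281958e-05 -3.14123137e+00  4.49061114e-04] 0.024977768079215985
w3 spin 260
[ 0.46581589 -0.07256943  0.08289603] [ 0.46266275 -0.0757747   0.08112738] [ 0.46891057 -0.06900835  0.08508968]
w4 spin 235
[ 0.46559513 -0.07213355  0.08324123] [ 0.46329209 -0.07472909  0.08144461] [ 0.46814197 -0.06890256  0.08525499]
rim 26 (array([ 0.46568923, -0.1682887 ]), np.float64(0.046561437144408455)) 0.1402366876146288
```

View pics/w4.png

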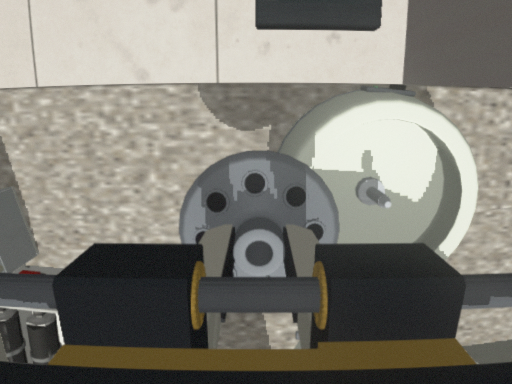

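The picture shows the rotor gripped level with its bore at (260,253), and the spindle at (375,193). It needs +96.5 mm in y.

>>> {"api": "carry_out", "payload": {"targets": [{"hand":10,"x":0,"y":0.04,"z":0,"ax":0,"ay":0,"az":0},{"hand":10,"x":0,"y":0.08,"z":0,"ax":0,"ay":0,"az":0},{"hand":10,"x":0,"y":0.0965,"z":0,"ax":0,"ay":0,"az":0},{"hand":10,"x":0,"y":0.0965,"z":0.01,"ax":0,"ay":0,"az":0},{"hand":10,"x":0,"y":0.0965,"z":0.02,"ax":0,"ay":0,"az":0},{"hand":10,"x":0,"y":0.0965,"z":0.028,"ax":0,"ay":0,"az":0},{"hand":10,"x":0,"y":0.0965,"z":0.028,"ax":0,"ay":0,"az":0},{"hand":10,"x":0,"y":0.0965,"z":0.028,"ax":0,"ay":0,"az":0}], "newtons": 15}}

```text
t: 6.05
tool_pos: [0.4659, -0.0718, 0.3148]
orientation: [0.001, 3.142, -0.0]
force: [-0.1, -0.4, -0.4]
opening: 0.0252
gripper_force: 15.0
```

```bash
python3 - <<'E'
from h import *
im,d,P=cloud('wrist'); s=read_state();c=s['tool_pos'][:2];print(s['tool_pos'],s['force'])
x=P.reshape(-1,3)
y=x[(x[:,2]>.09)&(x[:,2]<.135)&(np.hypot(x[:,0]-c[0],x[:,1]-c[1])<.06)];r=np.hypot(*(y[:,:2]-c).T);th=np.degrees(np.arctan2(y[:,1]-c[1],y[:,0]-c[0]))//8
o=np.array([y[th==t][r[th==t].argmax()] for t in set(th) if (th==t).sum()>4]);o=o[np.hypot(*(o[:,:2]-c).T)>.04];print('rim',len(o),circ(o),o[:,2].mean())
E
```

```text
[ 0.46600976 -0.07174638  0.31502597] [-0.23860723 -0.87235141 -1.31126967]
rim 26 (array([ 0.46570532, -0.07190596]), np.float64(0.04645481332133264)) 0.11256334731318775
```

>>> {"api": "carry_out", "payload": {"targets": [{"hand":10,"x":0,"y":0,"z":0.005,"ax":0,"ay":0,"az":0},{"hand":10,"x":0,"y":0,"z":0.01,"ax":0,"ay":0,"az":0},{"hand":10,"x":0,"y":0,"z":0.015,"ax":0,"ay":0,"az":0},{"hand":10,"x":0,"y":0,"z":0.02,"ax":0,"ay":0,"az":0},{"hand":10,"x":0,"y":0,"z":0.025,"ax":0,"ay":0,"az":0},{"hand":10,"x":0,"y":0,"z":0.025,"ax":0,"ay":0,"az":0}], "newtons": 15}}

```text
t: 6.85
tool_pos: [0.4656, -0.0714, 0.2891]
orientation: [0.0, -3.141, -0.0]
force: [0.0, -0.3, -0.5]
opening: 0.0252
gripper_force: 15.0
```

>>> {"api": "carry_out", "payload": {"targets": [{"hand":10,"x":0,"y":0,"z":0.006,"ax":0,"ay":0,"az":0},{"hand":10,"x":0,"y":0,"z":0.012,"ax":0,"ay":0,"az":0},{"hand":10,"x":0,"y":0,"z":0.017,"ax":0,"ay":0,"az":0},{"hand":10,"x":0,"y":0,"z":0.02,"ax":0,"ay":0,"az":0},{"hand":10,"x":0,"y":0,"z":0.022,"ax":0,"ay":0,"az":0},{"hand":10,"x":0,"y":0,"z":0.022,"ax":0,"ay":0,"az":0},{"hand":10,"x":0,"y":0,"z":0.022,"ax":0,"ay":0,"az":0}], "newtons": 15}}

```text
t: 7.72
tool_pos: [0.4661, -0.0716, 0.2682]
orientation: [-0.0, 3.141, -0.0]
force: [-0.1, 0.6, 1.9]
opening: 0.0252
gripper_force: 15.0
```

>>> {"api": "carry_out", "payload": {"targets": [{"hand":10,"x":0,"y":0,"z":0.001,"ax":0,"ay":0,"az":0},{"hand":10,"x":0,"y":0,"z":0.001,"ax":0,"ay":0,"az":0},{"hand":10,"x":0,"y":0,"z":0.001,"ax":0,"ay":0,"az":0}], "newtons": 15}}

```text
t: 8.1
tool_pos: [0.4664, -0.0716, 0.2681]
orientation: [-0.0, 3.14, -0.001]
force: [-2.7, 1.7, 10.4]
opening: 0.0254
gripper_force: 15.0
```

```bash
python3 - <<'E'
from h import *
im,d,P=cloud('wrist'); s=read_state();c=s['tool_pos'][:2];print(s['tool_pos'],s['force'])
x=P.reshape(-1,3)
y=x[(x[:,2]>.05)&(x[:,2]<.085)&(np.hypot(x[:,0]-c[0],x[:,1]-c[1])<.052)];r=np.hypot(*(y[:,:2]-c).T);th=np.degrees(np.arctan2(y[:,1]-c[1],y[:,0]-c[0]))//8
o=np.array([y[th==t][r[th==t].argmax()] for t in set(th) if (th==t).sum()>4]);o=o[np.hypot(*(o[:,:2]-c).T)<.049];print('rim',len(o),circ(o),np.median(o[:,2]))
E
```

```text
[ 0.46638755 -0.07160177  0.26810963] [-1.97959083  1.06935545 10.11541342]
rim 41 (array([ 0.45473624, -0.07148514]), np.float64(0.03852878817768823)) 0.06660956709467425
```

It's firmly seated, with a hard stop at the expected height. I'll release and rise.

>>> {"api": "carry_out", "payload": {"targets": [{"hand":55,"x":0,"y":0,"z":-0.0005,"ax":0,"ay":0,"az":0},{"hand":55,"x":0,"y":0,"z":-0.0005,"ax":0,"ay":0,"az":0},{"hand":55,"x":0,"y":0,"z":-0.0005,"ax":0,"ay":0,"az":0},{"hand":55,"x":0,"y":0,"z":-0.0005,"ax":0,"ay":0,"az":0},{"hand":55,"x":0,"y":0,"z":-0.0005,"ax":0,"ay":0,"az":0},{"hand":55,"x":0,"y":0,"z":-0.0005,"ax":0,"ay":0,"az":0}]}}

```text
t: 8.9
tool_pos: [0.4659, -0.0715, 0.2672]
orientation: [0.0, -3.142, -0.0]
force: [0.2, -0.9, 0.7]
opening: 0.0511
gripper_force: 0.0
```

>>> {"api": "carry_out", "payload": {"targets": [{"hand":55,"x":0,"y":0,"z":-0.01,"ax":0,"ay":0,"az":0},{"hand":55,"x":0,"y":0,"z":-0.03,"ax":0,"ay":0,"az":0},{"hand":90,"x":0,"y":0,"z":-0.07,"ax":0,"ay":0,"az":0},{"hand":90,"x":0,"y":0,"z":-0.12,"ax":0,"ay":0,"az":0},{"hand":90,"x":0,"y":0,"z":-0.17,"ax":0,"ay":0,"az":0},{"hand":90,"x":0,"y":-0.005,"z":-0.22,"ax":0,"ay":0,"az":0.04},{"hand":90,"x":0,"y":-0.01,"z":-0.25,"ax":0,"ay":0,"az":0.08},{"hand":90,"x":0,"y":-0.01,"z":-0.25,"ax":0,"ay":0,"az":0.08}]}}

```text
t: 9.9
tool_pos: [0.4659, -0.0817, 0.5212]
orientation: [0.126, 3.133, -0.002]
force: [0.1, 0.7, -0.1]
opening: 0.0839
gripper_force: 0.0
```

```bash
python3 - <<'E'
from h import *
im,d,P=cloud('wrist'); np.savez('w5',im=im,P=P); cv2.imwrite('pics/w5.png',im)
s=read_state();c=np.array([.466,-.0718]);print(s['tool_pos'],s['force'],s['orientation'],camera_params('wrist')['position'])
x=P.reshape(-1,3)
y=x[(x[:,2]>.055)&(x[:,2]<.085)&(np.hypot(x[:,0]-c[0],x[:,1]-c[1])<.052)];r=np.hypot(*(y[:,:2]-c).T);th=np.degrees(np.arctan2(y[:,1]-c[1],y[:,0]-c[0]))//8
o=np.array([y[th==t][r[th==t].argmax()] for t in set(th) if (th==t).sum()>4]);print('rim',len(o),circ(o),np.median(o[:,2]))
y=x[(x[:,2]>.09)&(np.hypot(x[:,0]-c[0],x[:,1]-c[1])<.02)];print('hub',np.median(y,0))
y=x[(x[:,2]>.25)&(x[:,2]<.28)&(x[:,0]>.58)&(x[:,0]<.65)&(x[:,1]<-.02)&(x[:,1]>-.15)];print('bar',len(y))
if len(y):
  q=y[:,:2]-y[:,:2].mean(0);v=np.linalg.svd(q,full_matrices=False)[2];print(y.mean(0),y.min(0),y.max(0),v[0],np.percentile(q@v[0],[0,1,99,100]))
E
```

```text
[ 0.46586065 -0.08155605  0.51879463] [-0.97812087 -0.45907065 -0.3832597 ] [ 1.24974933e-01  3.13625520e+00 -1.06606314e-03] [ 0.39682066 -0.07620383  0.4992651 ]
rim 46 (array([ 0.46650038, -0.07188239]), np.float64(0.04631493765903234)) 0.06621598592999492
hub [ 0.46616095 -0.07195025  0.09772883]
bar 4
[ 0.60626068 -0.08170454  0.2505793 ] [ 0.60509978 -0.09574996  0.2503968 ] [ 0.60788338 -0.06275394  0.25079304] [0.08742248 0.99617133] [-0.01409313 -0.01395911  0.01859026  0.0190199 ]
```

View pics/w5.png

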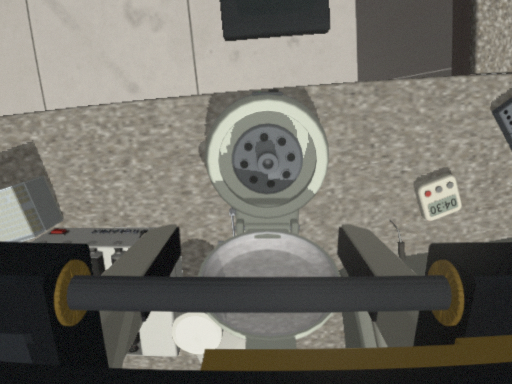

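The rotor is home (hub top at 0.0977), shown at (267,160), and the lid is aligned with the tool yaw in this view. Next I'll move above the grip bar.

>>> {"api": "carry_out", "payload": {"targets": [{"hand":95,"x":-0.03,"y":0.002,"z":0,"ax":0,"ay":0,"az":0},{"hand":95,"x":-0.07,"y":0.005,"z":0,"ax":0,"ay":0,"az":0},{"hand":95,"x":-0.11,"y":0.008,"z":0,"ax":0,"ay":0,"az":0},{"hand":95,"x":-0.1486,"y":0.0102,"z":0,"ax":0,"ay":0,"az":0},{"hand":95,"x":-0.1486,"y":0.0102,"z":0.02,"ax":0,"ay":0,"az":0},{"hand":95,"x":-0.1486,"y":0.0102,"z":0.04,"ax":0,"ay":0,"az":0},{"hand":95,"x":-0.1486,"y":0.0102,"z":0.04,"ax":0,"ay":0,"az":0}]}}

```text
t: 10.82
tool_pos: [0.614, -0.0829, 0.4738]
orientation: [-0.125, -3.134, -0.002]
force: [0.2, -0.2, -0.1]
opening: 0.0881
gripper_force: 0.0
```

```bash
python3 - <<'E'
from h import *
im,d,P=cloud('wrist'); np.savez('w6',im=im,P=P); cv2.imwrite('pics/w6.png',im)
s=read_state();print(s['tool_pos'],s['force'],s['orientation'])
M=R.from_rotvec(s['orientation']).as_matrix();print(M.round(3))
x=(P.reshape(-1,3)-s['tool_pos'])@M
w=P.reshape(-1,3)
m=(w[:,2]>.25)&(w[:,2]<.275)&(abs(x[:,1])<.035)&(abs(x[:,0])<.03);y=x[m];print(len(y),y.mean(0),y.min(0),y.max(0),w[m].min(0),w[m].max(0))
q=y[:,:2]-y[:,:2].mean(0);print(np.linalg.svd(q,full_matrices=False)[2][0])
E
```

```text
[ 0.61413137 -0.08301285  0.47577036] [-1.27896355 -0.18438857  0.69499492] [-1.25018114e-01 -3.13625207e+00 -7.76471526e-04]
[[-0.997  0.08  -0.003]
 [ 0.08   0.997  0.001]
 [ 0.003  0.    -1.   ]]
2005 [ 0.00173353 -0.00057114  0.21269184] [-0.00647614 -0.02556715  0.20679752] [0.00620114 0.02433198 0.22577856] [ 0.60551176 -0.10849004  0.25000023] [ 0.62152043 -0.0583882   0.2689829 ]
[0.00150469 0.99999887]
```

View pics/w6.png

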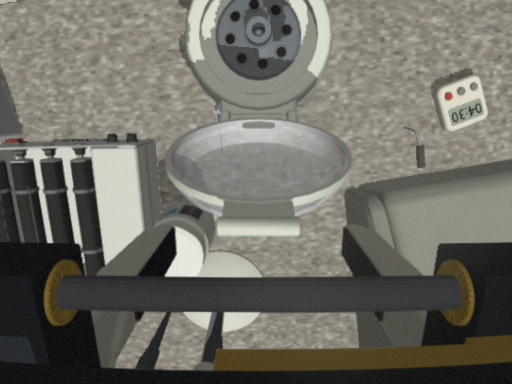

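The grip bar is centred and aligned in the view, at (258,228). I'll descend over it and grip its two ends.

>>> {"api": "carry_out", "payload": {"targets": [{"hand":90,"x":0,"y":-0.0006,"z":0.015,"ax":0,"ay":0,"az":0},{"hand":90,"x":0,"y":-0.0006,"z":0.03,"ax":0,"ay":0,"az":0},{"hand":90,"x":0,"y":-0.0006,"z":0.039,"ax":0,"ay":0,"az":0},{"hand":90,"x":0,"y":-0.0006,"z":0.039,"ax":0,"ay":0,"az":0},{"hand":60,"x":0,"y":-0.0006,"z":0.039,"ax":0,"ay":0,"az":0},{"hand":45,"x":0,"y":-0.0006,"z":0.039,"ax":0,"ay":0,"az":0},{"hand":45,"x":0,"y":-0.0006,"z":0.039,"ax":0,"ay":0,"az":0},{"hand":45,"x":0,"y":-0.0006,"z":0.039,"ax":0,"ay":0,"az":0}], "newtons": 12}}

```text
t: 11.88
tool_pos: [0.6148, -0.0834, 0.4385]
orientation: [0.125, 3.139, 0.001]
force: [-0.7, 1.2, 1.3]
opening: 0.0499
gripper_force: 12.0
```

>>> {"api": "carry_out", "payload": {"targets": [{"hand":40,"x":0,"y":0,"z":0,"ax":0,"ay":0,"az":0},{"hand":40,"x":0,"y":0,"z":0,"ax":0,"ay":0,"az":0}], "newtons": 12}}

```text
t: 12.12
tool_pos: [0.6148, -0.0834, 0.4385]
orientation: [0.125, 3.139, 0.001]
force: [0.4, 3.0, 2.2]
opening: 0.0497
gripper_force: 12.0
```

Gripped. Now I'll swing along the hinge arc with radius 0.188 m.

>>> {"api": "carry_out", "payload": {"targets": [{"hand":40,"x":0.004,"y":0,"z":-0.0013,"ax":0,"ay":0,"az":0},{"hand":40,"x":0.009,"y":0,"z":-0.0028,"ax":0,"ay":0,"az":0},{"hand":40,"x":0.0181,"y":0,"z":-0.0052,"ax":0,"ay":0,"az":0},{"hand":40,"x":0.0273,"y":0,"z":-0.0071,"ax":0,"ay":0,"az":0},{"hand":40,"x":0.0366,"y":0,"z":-0.0085,"ax":0,"ay":0,"az":0},{"hand":40,"x":0.0459,"y":0,"z":-0.0095,"ax":0,"ay":0,"az":0},{"hand":40,"x":0.0459,"y":0,"z":-0.0095,"ax":0,"ay":0,"az":0}], "newtons": 12}}

```text
t: 13.0
tool_pos: [0.5682, -0.0798, 0.4477]
orientation: [-0.125, -3.139, -0.001]
force: [0.4, 5.2, 0.2]
opening: 0.0499
gripper_force: 12.0
```

>>> {"api": "carry_out", "payload": {"targets": [{"hand":40,"x":0.0094,"y":0,"z":-0.0005,"ax":0,"ay":0,"az":0},{"hand":40,"x":0.0188,"y":0,"z":-0.0006,"ax":0,"ay":0,"az":0},{"hand":40,"x":0.0282,"y":0,"z":-0.0001,"ax":0,"ay":0,"az":0},{"hand":40,"x":0.0376,"y":0,"z":0.0008,"ax":0,"ay":0,"az":0},{"hand":40,"x":0.042,"y":0,"z":0.0014,"ax":0,"ay":0,"az":0},{"hand":40,"x":0.045,"y":0,"z":0.0018,"ax":0,"ay":0,"az":0},{"hand":40,"x":0.045,"y":0,"z":0.0018,"ax":0,"ay":0,"az":0},{"hand":40,"x":0.045,"y":0,"z":0.0018,"ax":0,"ay":0,"az":0}], "newtons": 12}}

```text
t: 14.0
tool_pos: [0.5238, -0.0763, 0.4456]
orientation: [-0.125, -3.138, -0.001]
force: [0.8, 3.6, 0.2]
opening: 0.0498
gripper_force: 12.0
```

```bash
python3 - <<'E'
from h import *
s=read_state();print(s['tool_pos'],s['force'])
ax=np.array([.997,-.077]);sp=np.array([.4663,-.0718])
im,d,P=cloud('wrist');S=cloud('scene')[2]; 
cv2.imwrite('pics/w7.png',im)
# rim/bar: bar position along fuge x
for n,T in(('w',P),('s',S)):
  x=T.reshape(-1,3);h=(x[:,:2]-sp)@ax;l=(x[:,:2]-sp)@np.array([.077,.997])
  m=(x[:,2]>.255)&(x[:,2]<.28)&(abs(l)<.022)&(abs(h-.06)<.03)
  if m.sum(): print(n,m.sum(),'bar h',np.percentile(h[m],[2,50,98]),'z',np.percentile(x[m,2],[2,50,98]),'l',np.percentile(l[m],[2,98]))
  m=(x[:,2]>.243)&(x[:,2]<.253)&(abs(l)<.02)&(abs(h-.06)<.03)
  if m.sum(): print('web',m.sum(),np.median(h[m]))
  m=(x[:,2]>.09)&(np.hypot(h,l)<.018)&(x[:,2]<.12); print('hub',m.sum(),np.median(x[m],0) if m.any() else '')
for (n,T),zr in [((n,T),zr) for n,T in (('w',P),('s',S)) for zr in ((.1,.13),(.13,.16),(.16,.19),(.19,.22),(.22,.24))]:
  x=T.reshape(-1,3);h=(x[:,:2]-sp)@ax;l=(x[:,:2]-sp)@np.array([.077,.997])
  m=(x[:,2]>zr[0])&(x[:,2]<zr[1])&(abs(l)<.08)&(h>.04)&(h<.12)
  if m.sum()>5: print(n,zr,m.sum(),np.percentile(h[m],[2,10,50]).round(4))
E
```

```text
[ 0.52380133 -0.07628145  0.44557898] [0.7849236  3.58954832 0.22663933]
w 1958 bar h [0.05120827 0.05484243 0.06111473] z [0.26824073 0.2730723  0.27495034] l [-0.02112196  0.02116718]
web 427 0.058085671528356135
hub 436 [ 0.46621062 -0.07187748  0.09769895]
s 72 bar h [0.05170763 0.05678083 0.06218141] z [0.25546282 0.27089723 0.27624367] l [-0.01882132  0.01987972]
web 35 0.060983844556538366
hub 53 [ 0.46733432 -0.0707496   0.09755537]
w (0.1, 0.13) 2970 [0.0779 0.081  0.0922]
w (0.13, 0.16) 794 [0.0719 0.0741 0.0811]
w (0.16, 0.19) 173 [0.0659 0.0665 0.0709]
w (0.19, 0.22) 502 [0.0607 0.0617 0.0662]
w (0.22, 0.24) 1093 [0.0581 0.0597 0.0798]
s (0.1, 0.13) 350 [0.0791 0.0825 0.0977]
s (0.13, 0.16) 291 [0.0743 0.0792 0.1026]
s (0.16, 0.19) 271 [0.0701 0.0739 0.0985]
s (0.19, 0.22) 182 [0.0639 0.0661 0.0903]
s (0.22, 0.24) 93 [0.06   0.0615 0.0668]
```

The bar sits 31 mm ahead of the hinge axis and 187 mm above it, so the lid is at about 1.405 rad. I'll hold there, then hand in.

>>> {"api": "carry_out", "payload": {"targets": [{"hand":40,"x":0,"y":0,"z":0,"ax":0,"ay":0,"az":0},{"hand":40,"x":0,"y":0,"z":0,"ax":0,"ay":0,"az":0},{"hand":40,"x":0,"y":0,"z":0,"ax":0,"ay":0,"az":0},{"hand":40,"x":0,"y":0,"z":0,"ax":0,"ay":0,"az":0},{"hand":40,"x":0,"y":0,"z":0,"ax":0,"ay":0,"az":0},{"hand":40,"x":0,"y":0,"z":0,"ax":0,"ay":0,"az":0},{"hand":40,"x":0,"y":0,"z":0,"ax":0,"ay":0,"az":0},{"hand":40,"x":0,"y":0,"z":0,"ax":0,"ay":0,"az":0}], "newtons": 12}}

```text
t: 15.1
tool_pos: [0.5239, -0.0763, 0.4456]
orientation: [-0.125, -3.138, -0.001]
force: [0.4, 5.1, -0.5]
opening: 0.0497
gripper_force: 12.0
```

```bash
python3 -c "
from plant import robot
print(robot.close_job())"
```

```text
the job is handed in; nothing more can be done
None
```

The job is handed in at about 15 s (no verdict was returned): the round rotor sits fully home on the spindle and is released, and the gripper is holding the lid still by the ends of its grip bar at a measured angle of about 1.41 rad.

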